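Return slide cassettes to their magazines

TASK

Put each loose slide cassette back on top of the pile in the magazine of its own colour, glass slides upward, lying flat and lengthways between the end guides. Nobody knows how high the piles are: feel for the top and set each cassette down on it gently, neither dropping it nor forcing it down. Leave the other things on the bench where they are.

Things in the scene. Friction and masses are not known exactly. Their poses are not given: they have to be found in the camera images.
- blue_magazine: Fixed slide magazine with blue flags: grey base 186 x 100 x 28 mm, aluminium end guides, long sides open. Origin: centre of its underside on the bench; x along its length, z up. A captive pile of blue cassettes, 150 x 60 mm, lies along x between the guides. Its top is 40 to 90 mm above the bench: unreported, differs each run and magazine. Sprung: 1.5 N per mm for 12 mm, then solid.
- blue_mouth (a point): Centre of the blue magazine's mouth, 123 mm above the bench, level with the tops of its end guides; axes as the magazine's. Each guide: a wall 80 mm from the centre (5 mm past the cassette's end) and at its corners two 18 mm long cheeks 34.5 mm either side of the centre line (4.5 mm clearance). Vertical to 112 mm above the bench, flared outward above.
- blue_cassette: Loose blue plastic slide cassette, a flat frame 150 x 60 x 12 mm, about 90 g, two glass slides on top, starting flat on the bench. Origin: centre of its underside; x along its 150 mm length, y across its 60 mm width, z up. It can be gripped across the 60 mm width. It goes on top of the pile in the blue magazine, either end first.
- orange_magazine: Fixed slide magazine with orange flags: grey base 186 x 100 x 28 mm, aluminium end guides, long sides open. Origin: centre of its underside on the bench; x along its length, z up. A captive pile of orange cassettes, 150 x 60 mm, lies along x between the guides. Its top is 40 to 90 mm above the bench: unreported, differs each run and magazine. Sprung: 1.5 N per mm for 12 mm, then solid.
- orange_mouth (a point): Centre of the orange magazine's mouth, 123 mm above the bench, level with the tops of its end guides; axes as the magazine's. Each guide: a wall 80 mm from the centre (5 mm past the cassette's end) and at its corners two 18 mm long cheeks 34.5 mm either side of the centre line (4.5 mm clearance). Vertical to 112 mm above the bench, flared outward above.
- orange_cassette: Loose orange plastic slide cassette, a flat frame 150 x 60 x 12 mm, about 90 g, two glass slides on top, starting flat on the bench. Origin: centre of its underside; x along its 150 mm length, y across its 60 mm width, z up. It can be gripped across the 60 mm width. It goes on top of the pile in the orange magazine, either end first.
- oil_bottle: Small amber bottle, 44 mm diameter, 85 mm tall, loose on the bench. Origin: centre of its underside. A bystander: leave it where it is.
- stain_jar: Glass jar with white cap, 64 mm diameter, 75 mm tall, loose on the bench. Origin: centre of its underside. A bystander: leave it where it is.
- petri_dish: Culture dish, 90 mm diameter, 15 mm high, loose on the bench. Origin: centre of its underside. A bystander: leave it where it is.
- calculator: Grey pocket calculator, 110 x 75 x 14 mm, loose on the bench. Origin: centre of its underside. A bystander: leave it where it is.
- slide_box: Closed wooden slide box, 100 x 180 x 32 mm, loose on the bench. Origin: centre of its underside. A bystander: leave it where it is.

How it is judged (in metres and radians):
At the end, for the whole second after the job is handed in: Each cassette rests on the pile of its own colour: centre within 8 mm of the magazine's centre along and across, underside 30 to 105 mm above the bench, slides up, level within 0.06 rad, lengthways within 0.1 rad (either end first), touching the pile, still and released (x of blue_cassette in the frame of blue_magazine between -0.008 and 0.008 m and y of blue_cassette in the frame of blue_magazine between -0.008 and 0.008 m and z of blue_cassette in the frame of blue_magazine between 0.03 and 0.105 m and angle between each of blue_cassette, orange_cassette's own z axis and vertical below 0.06 rad and angle between the x axis of blue_cassette and the x axis of blue_magazine, either way round below 0.1 rad and contact force between blue_cassette and blue_magazine above 0.1 N and linear speed of each of blue_cassette, orange_cassette below 0.02 m/s and x of orange_cassette in the frame of orange_magazine between -0.008 and 0.008 m and y of orange_cassette in the frame of orange_magazine between -0.008 and 0.008 m and z of orange_cassette in the frame of orange_magazine between 0.03 and 0.105 m and angle between the x axis of orange_cassette and the x axis of orange_magazine, either way round below 0.1 rad and contact force between orange_cassette and orange_magazine above 0.1 N).
It fails at once if a cassette is dropped: moves faster than 0.3 m/s with no finger on it (a fall of about 5 mm) ((linear speed of blue_cassette above 0.3 m/s and contact force between the fingers and blue_cassette below 0.05 N) or (linear speed of orange_cassette above 0.3 m/s and contact force between the fingers and orange_cassette below 0.05 N)).
It fails at once if a cassette is forced against a magazine or its pile with more than 20 N (contact force between any of blue_cassette, orange_cassette and blue_magazine above 20 N or contact force between any of blue_cassette, orange_cassette and orange_magazine above 20 N).
It fails at once if a bystander is moved 30 mm or tipped (distance of any of oil_bottle, stain_jar, petri_dish, calculator, slide_box from where it was at the start of the episode above 0.03 m or angle between any of oil_bottle, stain_jar, petri_dish, calculator, slide_box's own z axis and vertical above 0.5 rad).
It also fails if it takes over 67 s, if anything falls off the work surface, if the arm or the gripper's body presses on something with over 40 N, if the wrist force passes 120 N, or if a joint passes its speed limit or range.

ROBOT

A 7-joint arm with a two-finger parallel gripper is mounted at the origin on the work surface. World frame = base frame: x ahead of the robot, y to its left, z up, the work surface at z = 0. Lengths are in m, angles in degrees, forces in N, time in s.
With the tool pointing down it reaches from about 0.425 to 0.875 m from the base axis. Payload 4.7 kg.
Tool frame: the origin (TCP) lies between the finger pads; the fingertips stand env.finger_overhang ahead of it and the grasp point (between the pads) lies 5 mm behind it (env.finger_overhang is the distance from the TCP to the fingertips, in m); z points along the fingers, y is the line along which they close (so a half turn about z gives the same grasp; the last joint's range is limited). The gripper opens to 87 mm and grips with 3 to 60 N. Pads are 19 mm wide; open, the fingers measure 117 mm over their backs; the gripper's body (75 mm by 190 mm) begins 51 mm behind the grasp point.
Start: joints at [-69.952, 18.392, -4.016, 83.108, 1.295, 78.541, -3.26], TCP at [0.214, 0.614, 0.237] pointing down, gripper open.
Joint ranges: [-163.93, 163.93], [-17.29, 119.83], [-79.2, 71.16], [3.27, 140.29], [-89.18, 269.18], [5.43, 117.66], [-154.24, 154.24]. Speed limits (degrees/s): [147.25, 147.25, 180, 180, 180, 180, 180].

INTERFACE

Orientations are given as [roll, pitch, yaw] about the fixed x, y, z axes, in that order (R = Rz(yaw) Ry(pitch) Rx(roll)).
In Python, from cell import telemetry, eyes, env, models gives the robot as it stands. The module is installed in compiled form; this text tells all that it offers.
- The arm moves only by the tool drive_tool, never from a script. Its arguments are lists of equal length, an entry for each row: "angular": the turn, a rotation vector about the tool's x, y, z in rad, a list of three; "delta_pos": the shift along the tool's x, y, z in cm, a list of three; "gripper": the finger opening in cm, from 0 to 8.7. A call has 1 to 20 rows; each row shifts and turns the commanded pose from where the row before left it, along the tool's axes as they then stand; what a row does not reach is not made up. A row lasts 1/10 s, in which the tool goes at most 50 mm and 8.59 degrees, less where a joint would pass 70% of its speed; a pose out of reach is approached as far as the arm can. A call with a gripper value outside its range is refused whole. The fingers move at their own pace and stop on an object; "squeeze" is the grip in N (left out, the last holds). Time passes only in rows, so rows that do not move let the fingers close. It gives the time, the measured TCP pose, the force, the opening and the grip force at its end, in the units of the state.
- telemetry.get_obs(): the state, without advancing time (a new reading comes with each control period).
- eyes.read_camera(name): name is "side" or "top" or "wrist"; returns a dict with "pixels" (384x512x3 uint8, red, green, blue), "mtx" (3x3 intrinsics, pixels), "origin" and "orientation" of the camera in the world. Camera axes: x right, y down, z forward; pixel columns grow to the right and rows downward; lengths in m; the calibration is good to about 2 mm. A picture is of the moment at which its call begins. There is no depth.
- env.sign_off(): hands the job in; it is judged then, once.
Trained networks look in a picture, given as the dict that the camera call returned (one of the last four; its "shot" number tells which), for a name from the list of things; names that differ only in an ending like _2 or _b are one class to them, and where a whole thing is asked for, a point or a joint stands for the part that bears it (a point fixed in the world has none). Each returns a list of dicts, best first, with "p" (0 to 1); they miss things now and then, are a little off and sometimes report something else, mostly with a low value. They report only what shows in the picture. A call takes as long as a camera call.
- models.search_frame(picture, target): "centre" ([column, row] in pixels, amid what is visible of it).
- models.cut_out(picture, target): "pixels" (384x512 bool, what is visible of it) and "centre" ([column, row] in pixels, amid what is visible of it).
The state is a dict: "time_s": time; "qpos": joint angles; "joint_velocities": joint speeds; "effort": joint torques, N m; "tool_pos": TCP position; "tool_rot": TCP orientation; "force": force on the tool from outside, world axes, zero at the start; "wrist_torque": the same for the moment, N m; "grip_width": finger opening in m; "grasp_force": force on a finger pad.
Only numpy, scipy, OpenCV 4.12 (cv2) and the standard library are available. Lean on these libraries where they do the work, as an engineer would, in place of code of your own. Each camera call takes 0.05 s, during which the arm holds its last target. There are 200 camera calls.

## Working session

There is one attempt and no reset: what is moved stays moved. The work goes in short steps, Python scripts to look and compute and a tool call to move; the robot and the scene stay as the last step left them, time stands still between calls to the robot, and variables do not carry over. Pictures are saved under pics/ and viewed, at most 10 in all, crops included, and the job is handed in when it is done.

Besides the shell and the picture viewer there is one more tool, called after ">>>" as name(argument=value, ...), one argument or row to a line, values as JSON. drive_tool: Moves the arm, as the interface text tells. Its arguments: {"type":"object","properties":{"angular":{"type":"array","items":{"type":"array","items":{"type":"number"}}},"delta_pos":{"type":"array","items":{"type":"array","items":{"type":"number"}}},"gripper":{"type":"array","items":{"type":"number"}},"squeeze":{"type":"number"}},"required":["angular","delta_pos","gripper"]}

```bash
mkdir -p pics
cat > h.py <<'E'
import numpy as np, cv2
from scipy.spatial.transform import Rotation as R
from cell import telemetry, eyes, env, models
def rot(o):
    o=np.array(o,float)
    return o if o.shape==(3,3) else (R.from_quat(o) if o.size==4 else R.from_euler('xyz',o,degrees=True)).as_matrix()
def toplane(c,uv,z):
    uv=np.atleast_2d(np.array(uv,float)); d=(rot(c['orientation'])@np.linalg.inv(c['mtx'])@np.c_[uv,np.ones(len(uv))].T).T
    o=np.array(c['origin']); return o+d*((z-o[2])/d[:,2])[:,None]
def proj(c,P):
    p=(rot(c['orientation']).T@(np.atleast_2d(P)-c['origin']).T); p=np.array(c['mtx'])@p; return (p[:2]/p[2]).T
def save(c,n): cv2.imwrite('pics/'+n+'.png',c['pixels'][:,:,::-1])
E
python3 - <<'E'
from h import *
print(telemetry.get_obs(), env.finger_overhang)
for n in ['top','side']:
    c=eyes.read_camera(n); save(c,n+'0'); print(n,c['origin'],c['orientation'],c['mtx'])
    for t,z in [('blue_magazine',.1),('orange_magazine',.1),('blue_cassette',.012),('orange_cassette',.012),('oil_bottle',.085),('stain_jar',.075),('petri_dish',.015),('calculator',.014),('slide_box',.032)]:
        for m in models.cut_out(c,t)[:2]:
            ys,xs=np.nonzero(m['pixels']); pts=np.c_[xs,ys]
            P=toplane(c,pts,z)[:,:2].astype(np.float32); r=cv2.minAreaRect(P)
            print(t,round(m['p'],2),np.round(m['centre']),np.round(r[0],3),np.round(r[1],3),round(r[2],1))
E
```

```text
{'time_s': 0.0, 'qpos': array([-69.95226484,  18.43901259,  -4.01401974,  83.17639671,
         1.2949995 ,  78.53949162,  -3.2597117 ]), 'joint_velocities': array([-0.05910193,  0.04597239, -0.07823781, -0.0396153 ,  0.09215497,
        0.11396485, -0.02235325]), 'effort': array([-1.03012204e-03, -4.91288996e+01, -4.04271148e-01, -3.12518191e+01,
       -6.39419211e-02,  4.39458154e-02,  2.20283305e-04]), 'tool_pos': array([0.21407758, 0.61317232, 0.23544871]), 'tool_rot': array([-1.79890336e+02,  6.24556369e-03,  1.60760907e+02]), 'force': array([-0.46137344,  0.33573255, -0.20794542]), 'wrist_torque': array([-0.0225003 ,  0.00361721, -0.02924091]), 'grasp_force': 0.0, 'grip_width': 0.0866700790426134} 0.014
top [0.36466063 0.01852833 1.3007683 ] [-170.24966293   -1.60423679  -88.99543054] [[432.38211754   0.         250.69780803]
 [  0.         432.38211754 193.53608973]
 [  0.           0.           1.        ]]
blue_magazine 0.72 [198. 211.] [0.514 0.14 ] [0.103 0.191] 89.5
orange_magazine 0.77 [290. 194.] [ 0.578 -0.12 ] [0.103 0.202] 79.5
blue_cassette 0.83 [106. 221.] [0.5   
[... 671 characters left out ...]
 89.4
blue_magazine 0.24 [183. 193.] [0.762 0.035] [0.179 0.102] 81.5
orange_magazine 0.72 [262. 170.] [ 0.582 -0.095] [0.196 0.207] 81.5
blue_cassette 0.61 [256. 366.] [0.512 0.408] [0.061 0.124] 53.2
blue_cassette 0.32 [188. 286.] [0.712 0.249] [0.045 0.072] 35.2
orange_cassette 0.78 [288. 126.] [ 0.533 -0.336] [0.076 0.156] 61.2
oil_bottle 0.92 [189. 286.] [0.691 0.281] [0.043 0.067] 38.7
stain_jar 0.83 [232. 127.] [ 0.688 -0.238] [0.058 0.126] 9.7
petri_dish 0.72 [341. 288.] [0.347 0.197] [0.091 0.091] 8.2
calculator 0.87 [346. 166.] [ 0.343 -0.202] [0.112 0.087] 13.1
slide_box 0.92 [180. 194.] [ 0.787 -0.017] [0.201 0.111] 82.3
slide_box 0.39 [271. 256.] [0.518 0.125] [0.171 0.202] 89.4
```

View pics/top0.png

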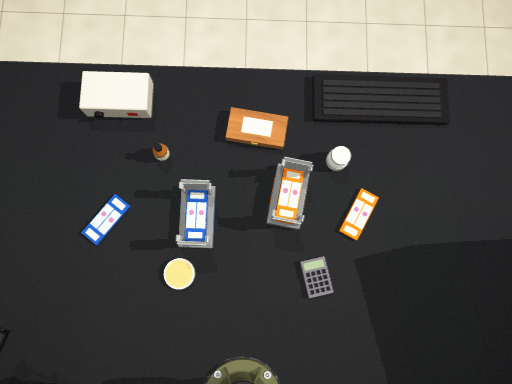

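View pics/side0.png

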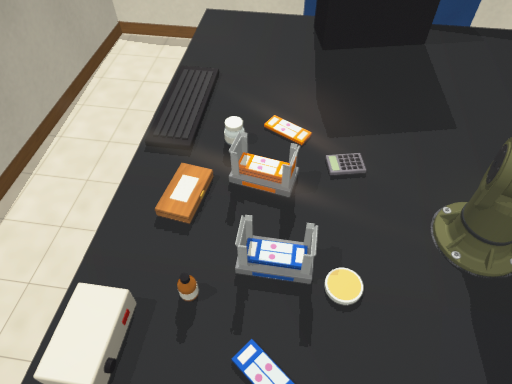

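Top view: blue magazine at about (197,213), orange at (290,193), blue cassette at (106,220), orange cassette at (358,215). All of these match what the networks report. In the side view both piles sit between their guides and the long sides are open.

```bash
cat >> h.py <<'E'
def plan(p,yaw):
    """shift (cm, tool axes) to TCP p, then turn about tool z (rad) to yaw (deg), from the measured pose"""
    o=telemetry.get_obs(); Rt=rot(o['tool_rot']); d=Rt.T@(np.array(p)-o['tool_pos'])*100
    Rg=rot([180,0,yaw]); w=R.from_matrix(Rt.T@Rg).as_rotvec()
    print('t',round(o['time_s'],2),'at',np.round(o['tool_pos'],4),np.round(o['tool_rot'],2),'F',np.round(o['force'],2),'w',round(o['grip_width'],4),'g',round(o['grasp_force'],1))
    print('shift cm',np.round(d,2),'turn',np.round(w,3))
E
python3 -c "
from h import *
plan([.5,.416,.22],142.4)"
```

```text
t 1.0 at [0.2142 0.6137 0.2366] [179.99   0.   160.76] F [-0.33 -0.18 -0.22] w 0.0868 g 0.0
shift cm [-33.5   -9.25   1.66] turn [0.   0.   0.32]
```

>>> drive_tool(
  angular=[
    [0,0,0],
    [0,0,0],
    [0,0,0],
    [0,0,0],
    [0,0,0],
    [0,0,0],
    [0,0,0],
    [0,0,0],
    [0,0,0],
    [0,0,0],
    [0,0,0],
    [0,0,0],
    [0,0,0.08],
    [0,0,0.08],
    [0,0,0.08],
    [0,0,0.08],
    [0,0,0],
    [0,0,0],
  ],
  delta_pos=[
    [-1.7,-0.5,0],
    [-3,-0.8,0.2],
    [-3.1,-0.85,0.16],
    [-3.1,-0.85,0.16],
    [-3.1,-0.85,0.16],
    [-3.1,-0.85,0.16],
    [-3.1,-0.85,0.16],
    [-3.1,-0.85,0.16],
    [-3.1,-0.85,0.16],
    [-3.1,-0.85,0.16],
    [-2.5,-0.75,0.16],
    [-1.5,-0.3,0.16],
    [0,0,0],
    [0,0,0],
    [0,0,0],
    [0,0,0],
    [0,0,0],
    [0,0,0],
  ],
  gripper=[8.7,8.7,8.7,8.7,8.7,8.7,8.7,8.7,8.7,8.7,8.7,8.7,8.7,8.7,8.7,8.7,8.7,8.7],
)

```text
time_s: 2.8
tool_pos: [0.5002, 0.4169, 0.2186]
tool_rot: [-180.0, -0.0, 142.6]
force: [0.0, 0.2, -0.3]
grip_width: 0.087
grasp_force: 0.0
```

Run:
```python
from h import *
c=eyes.read_camera('wrist'); save(c,'w1'); print(c['origin'],c['orientation'])
for m in models.cut_out(c,'blue_cassette')[:1]:
    ys,xs=np.nonzero(m['pixels']); r=cv2.minAreaRect(toplane(c,np.c_[xs,ys],.012)[:,:2].astype(np.float32)); print(m['p'],r)
    np.save('m.npy',m['pixels'])
plan([.5,.416,.22],142.4)
```

```text
[0.44741143 0.45798594 0.36669892] [ 1.65757106e+02 -8.60764797e-04  5.24985685e+01]
0.81 ((0.5015250444412231, 0.41542449593544006), (0.06053255870938301, 0.14890946447849274), 52.20703887939453)
t 2.9 at [0.5003 0.4169 0.2186] [ 1.8000e+02 -1.0000e-02  1.4251e+02] F [-0.02  0.66  0.61] w 0.0868 g 0.0
shift cm [-0.03 -0.09 -0.14] turn [ 0.    -0.     0.002]
```

View pics/w1.png

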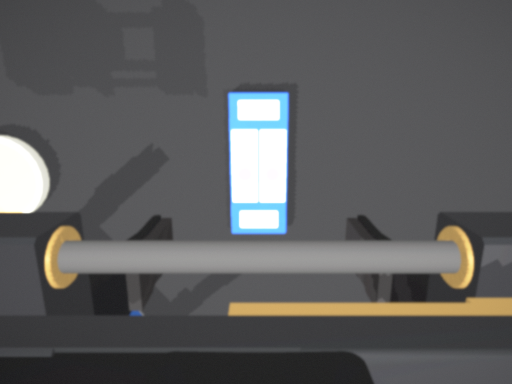

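The wrist view shows the blue cassette whole, centred near (258,163). It measures 149 x 60.5 mm, so the fix is good. I'll go down and grip.

>>> drive_tool(
  angular=[
    [0,0,0],
    [0,0,0],
    [0,0,0],
    [0,0,0],
    [0,0,0],
    [0,0,0],
    [0,0,0],
    [0,0,0],
    [0,0,0],
    [0,0,0],
    [0,0,0],
    [0,0,0],
    [0,0,0],
    [0,0,0],
    [0,0,0],
    [0,0,0],
    [0,0,0],
  ],
  delta_pos=[
    [-0.19,-0.05,1.5],
    [0,0,3],
    [0,0,3],
    [0,0,3],
    [0,0,3],
    [0,0,2.5],
    [0,0,2],
    [0,0,1.2],
    [0,0,0.6],
    [0,0,0.3],
    [0,0,0],
    [0,0,0],
    [0,0,0],
    [0,0,0],
    [0,0,0],
    [0,0,0],
    [0,0,0],
  ],
  gripper=[8.7,8.7,8.7,8.7,8.7,8.7,8.7,8.7,8.7,8.7,8.7,8,7,6,5.5,5.5,5.5],
  squeeze=15,
)

```text
time_s: 4.6
tool_pos: [0.5016, 0.4155, 0.0179]
tool_rot: [180.0, 0.0, 142.4]
force: [-0.9, -0.2, 1.9]
grip_width: 0.0599
grasp_force: 15.0
```

>>> drive_tool(
  angular=[
    [0,0,0],
    [0,0,0],
    [0,0,0],
    [0,0,0],
    [0,0,0],
    [0,0,0],
    [0,0,0],
    [0,0,0],
    [0,0,0],
    [0,0,0],
    [0,0,-0.082],
    [0,0,-0.082],
    [0,0,-0.082],
    [0,0,-0.082],
    [0,0,-0.082],
    [0,0,-0.082],
    [0,0,-0.082],
    [0,0,-0.082],
    [0,0,0],
    [0,0,0],
  ],
  delta_pos=[
    [0,0,-0.6],
    [0,0,-2],
    [0,0,-3],
    [0,0,-3.2],
    [-1.8,-2,-3.2],
    [-1.8,-2,-3.2],
    [-1.8,-2.1,-3.2],
    [-1.9,-2.1,-3],
    [-1.9,-2.1,-2.3],
    [-1.86,-2.0,-1.5],
    [0,0,0],
    [0,0,0],
    [0,0,0],
    [0,0,0],
    [0,0,0],
    [0,0,0],
    [0,0,0],
    [0,0,0],
    [0,0,0],
    [0,0,0],
  ],
  gripper=[5.5,5.5,5.5,5.5,5.5,5.5,5.5,5.5,5.5,5.5,5.5,5.5,5.5,5.5,5.5,5.5,5.5,5.5,5.5,5.5],
)

```text
time_s: 6.6
tool_pos: [0.5141, 0.2503, 0.2696]
tool_rot: [180.0, -0.0, 179.9]
force: [-0.3, -0.1, -1.4]
grip_width: 0.0597
grasp_force: 15.0
```

Run:
```python
from h import *
c=eyes.read_camera('wrist')
plan([.514,.14,.2],180)
im=c['pixels'].copy()
def box(cx,cy,yaw,pts,col):
    a=np.radians(yaw); Q=np.array([[cx+x*np.cos(a)-y*np.sin(a),cy+x*np.sin(a)+y*np.cos(a),z] for x,y,z in pts])
    cv2.polylines(im,[np.round(proj(c,Q)).astype(int)],True,col,1)
for z,l,w,col in [(.028,.093,.05,(255,0,0)),(.112,.08,.0345,(0,255,0))]:
    box(.514,.14,0,[(l,w,z),(-l,w,z),(-l,-w,z),(l,-w,z)],col)
for n in ['blue_magazine','blue_cassette']:
  for m in models.cut_out(c,n)[:2]: print(n,m['p'],m['centre'])
np.save('c.npy',c,allow_pickle=True)
cv2.imwrite('pics/w2.png',cv2.resize(im,(800,600))[:,:,::-1])
```

```text
t 6.65 at [0.5141 0.2504 0.2696] [180.     0.   179.91] F [ 0.01 -0.13 -0.96] w 0.0597 g 15.0
shift cm [ -0.   -11.04   6.96] turn [ 0.     0.    -0.002]
blue_magazine 0.6 [154.1, 138.9]
blue_cassette 0.63 [256.7, 170.2]
```

View pics/w2.png

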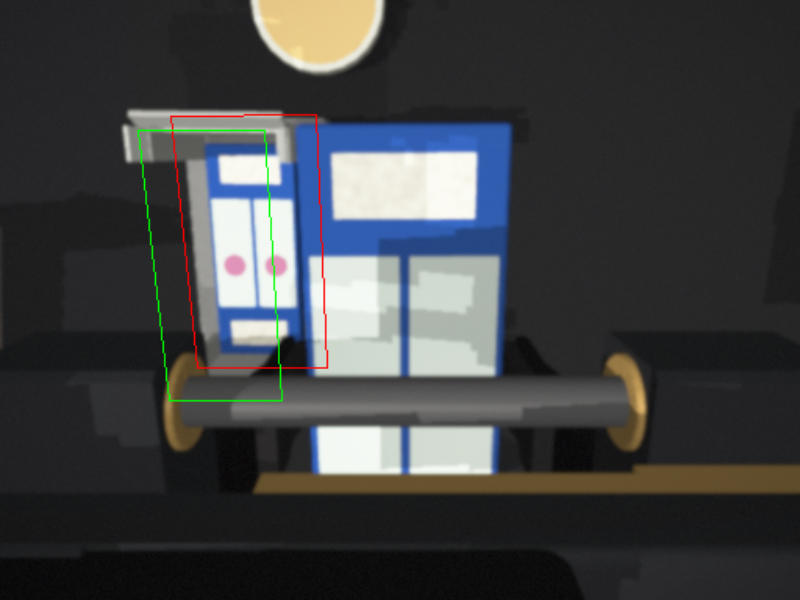

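The boxes drawn from the top-view estimate sit a few mm off the real magazine. The blue pile is near (250,250) at 800-px scale and the held cassette partly hides it. I'll move aside for a clear view.

>>> drive_tool(
  angular=[
    [0,0,0],
    [0,0,0],
    [0,0,0],
    [0,0,0],
    [0,0,0],
  ],
  delta_pos=[
    [-1.5,1.3,0],
    [-2,1.4,0],
    [-1.5,1.3,0],
    [0,0,0],
    [0,0,0],
  ],
  gripper=[5.5,5.5,5.5,5.5,5.5],
)

```text
time_s: 7.25
tool_pos: [0.5639, 0.2903, 0.2691]
tool_rot: [-179.9, -0.1, 180.0]
force: [0.4, -0.7, 0.1]
grip_width: 0.0596
grasp_force: 15.0
```

Run:
```python
from h import *
c=eyes.read_camera('wrist'); np.save('c.npy',c,allow_pickle=True)
print(c['mtx'][0],telemetry.get_obs()['tool_pos'])
im=c['pixels'][0:255,0:340]
cv2.imwrite('pics/w3.png',cv2.resize(im,(800,600),interpolation=cv2.INTER_CUBIC)[:,:,::-1])
```

```text
[344.6934056    0.         258.75352025] [0.56382735 0.28994963 0.2693608 ]
```

View pics/w3.png

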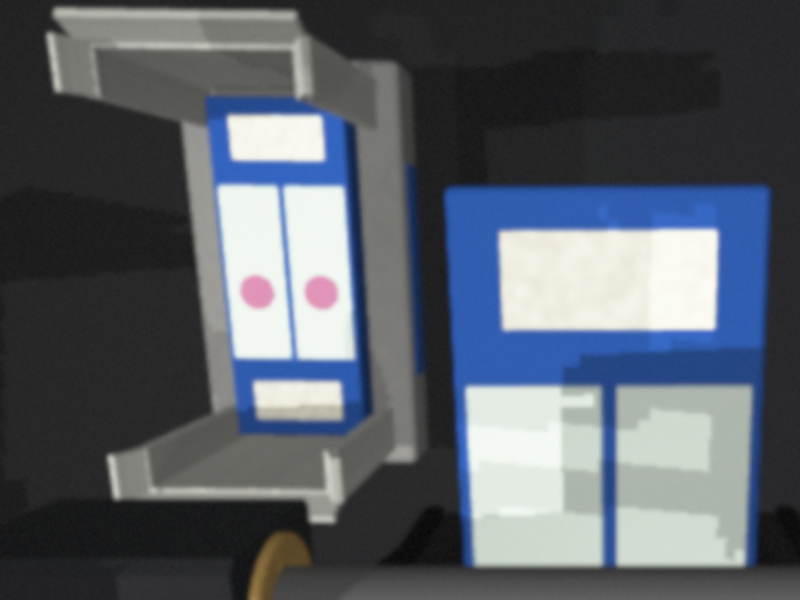

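```bash
cat > fit.py <<'E'
from h import *
from scipy.optimize import least_squares
def fit(c,s,x0,lines):
    """lines: (pixel, axis, value, z or None=pile top); axis 'x'/'y' in magazine frame"""
    def f(q):
        x,y,a,h=q; out=[]
        for uv,ax,v,z in lines:
            P=toplane(c,np.array(uv)/s,h if z is None else z)[0]; dx,dy=P[0]-x,P[1]-y
            l=dx*np.cos(a)+dy*np.sin(a) if ax=='x' else -dx*np.sin(a)+dy*np.cos(a)
            out.append((l-v)*1000)
        return out
    r=least_squares(f,x0,x_scale=[.01,.01,.1,.01],loss='soft_l1'); print('x y yaw h',np.round(r.x[:2],4),round(np.degrees(r.x[2]),2),round(r.x[3],4)); print('res mm',np.round(f(r.x),1)); return r.x
E
python3 - <<'E'
from fit import *
c=np.load('c.npy',allow_pickle=True).item(); s=800/340
pile=[((207,97),'y',-.03,None),((237,433),'y',-.03,None),((213,185),'y',-.03,None),((344,97),'y',.03,None),((361,400),'y',.03,None),((283,185),'y',0,None),((295,358),'y',0,None),((276,97),'x',-.075,None),((300,433),'x',.075,None)]
base=[((183,125),'y',-.05,.028),((213,410),'y',-.05,.028),((397,62),'y',.05,.028),((413,462),'y',.05,.028),((380,62),'x',-.093,.028),((400,462),'x',.093,.028)]
fit(c,s,[.514,.145,0,.06],pile); fit(c,s,[.514,.145,0,.06],base); fit(c,s,[.514,.145,0,.06],base+pile)
# held cassette: top plane z = tcp-.0179+.012
t=telemetry.get_obs()['tool_pos']; z=t[2]-.0059
print('held',np.round((toplane(c,np.array([[445,188],[769,188],[607,188],[607,385],[607,560]])/s,z)-t)*1000,1))
E
```

```text
x y yaw h [0.5151 0.1444] -1.34 0.0405
res mm [ 0.3 -0.2 -0.6 -0.3  0.   0.5  0.2  0.  -0. ]
x y yaw h [0.5151 0.1459] -1.13 0.06
res mm [ 1.1  1.4 -1.1 -1.4  0.9 -0.9]
x y yaw h [0.515  0.1454] -1.29 0.0429
res mm [ 1.5  2.1 -0.8 -0.6  0.9 -0.9  0.4 -0.2 -0.5 -0.6 -0.3  0.4  0.1  0.5
 -0.5]
held [[-74.3 -28.9  -5.9]
 [-74.3  29.8  -5.9]
 [-74.3   0.5  -5.9]
 [-38.    0.4  -5.9]
 [ -1.9   0.3  -5.9]]
```

>>> drive_tool(
  angular=[
    [0,0,0],
    [0,0,0],
    [0,0,0],
    [0,0,0],
    [0,0,0],
    [0,0,0],
    [0,0,0],
    [0,0,0.023],
    [0,0,0],
    [0,0,0],
    [0,0,0],
    [0,0,0],
  ],
  delta_pos=[
    [0.5,-1.5,0],
    [0.9,-2.5,0],
    [0.9,-2.6,0],
    [0.9,-2.6,0],
    [0.9,-2.5,0],
    [0.83,-1.83,0],
    [0,-1,0],
    [0,0,0],
    [0,0,2.5],
    [0,0,2.5],
    [0,0,0],
    [0,0,0],
  ],
  gripper=[5.5,5.5,5.5,5.5,5.5,5.5,5.5,5.5,5.5,5.5,5.5,5.5],
)

```text
time_s: 8.5
tool_pos: [0.5149, 0.1459, 0.2197]
tool_rot: [-180.0, -0.0, 178.7]
force: [1.1, -0.3, -0.2]
grip_width: 0.0599
grasp_force: 15.0
```

Run:
```python
from h import *
c=eyes.read_camera('side')
plan([.5145,.1447,.15],178.7)
im=c['pixels'][160:310,190:350]
cv2.imwrite('pics/s4.png',cv2.resize(im,(640,600),interpolation=cv2.INTER_CUBIC)[:,:,::-1])
F=[]
```

```text
t 8.55 at [0.5155 0.1459 0.2206] [1.7997e+02 7.0000e-02 1.7872e+02] F [ 1.02  0.45 -0.4 ] w 0.0597 g 15.0
shift cm [ 0.11 -0.13  7.06] turn [0.001 0.001 0.   ]
```

View pics/s4.png

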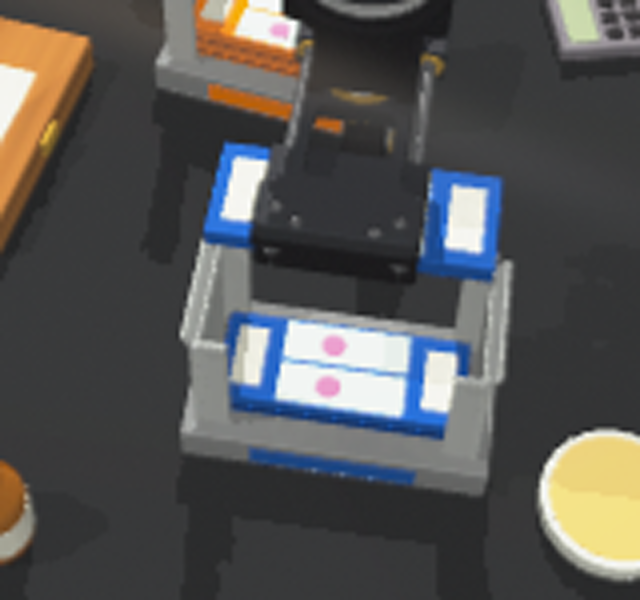

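The side crop shows the cassette level and lined up over the blue mouth, at about (355,210), with the pile low between the guides at (345,375). Going down into the mouth.

>>> drive_tool(
  angular=[
    [0,0,0],
    [0,0,0],
    [0,0,0],
    [0,0,0],
    [0,0,0],
    [0,0,0],
    [0,0,0],
    [0,0,0],
    [0,0,0],
    [0,0,0],
    [0,0,0],
  ],
  delta_pos=[
    [0.07,-0.1,0.8],
    [0,0,1.5],
    [0,0,1.5],
    [0,0,1.5],
    [0,0,1.0],
    [0,0,1],
    [0,0,1],
    [0,0,1],
    [0,0,0.7],
    [0,0,0],
    [0,0,0],
  ],
  gripper=[5.5,5.5,5.5,5.5,5.5,5.5,5.5,5.5,5.5,5.5,5.5],
)

```text
time_s: 9.65
tool_pos: [0.5144, 0.1442, 0.1197]
tool_rot: [180.0, 0.0, 178.7]
force: [-0.8, -0.7, -1.6]
grip_width: 0.06
grasp_force: 15.0
```

>>> drive_tool(
  angular=[
    [0,0,0],
    [0,0,0],
    [0,0,0],
    [0,0,0],
    [0,0,0],
    [0,0,0],
    [0,0,0],
    [0,0,0],
  ],
  delta_pos=[
    [0,0,0.5],
    [0,0,0.5],
    [0,0,0.5],
    [0,0,0.5],
    [0,0,0.5],
    [0,0,0.3],
    [0,0,0],
    [0,0,0],
  ],
  gripper=[5.5,5.5,5.5,5.5,5.5,5.5,5.5,5.5],
)

```text
time_s: 10.45
tool_pos: [0.5143, 0.1442, 0.0916]
tool_rot: [180.0, 0.0, 178.7]
force: [1.0, 0.6, -0.8]
grip_width: 0.06
grasp_force: 15.0
```

>>> drive_tool(
  angular=[
    [0,0,0],
    [0,0,0],
    [0,0,0],
    [0,0,0],
    [0,0,0],
  ],
  delta_pos=[
    [0,0,0.3],
    [0,0,0.3],
    [0,0,0.2],
    [0,0,0],
    [0,0,0],
  ],
  gripper=[5.5,5.5,5.5,5.5,5.5],
)

```text
time_s: 10.95
tool_pos: [0.5142, 0.1441, 0.0835]
tool_rot: [-180.0, -0.0, 178.7]
force: [-0.2, 0.2, 0.1]
grip_width: 0.0596
grasp_force: 15.0
```

>>> drive_tool(
  angular=[
    [0,0,0],
    [0,0,0],
    [0,0,0],
    [0,0,0],
  ],
  delta_pos=[
    [0,0,0.3],
    [0,0,0.2],
    [0,0,0],
    [0,0,0],
  ],
  gripper=[5.5,5.5,5.5,5.5],
)

```text
time_s: 11.35
tool_pos: [0.5141, 0.1442, 0.0785]
tool_rot: [-180.0, -0.0, 178.7]
force: [-0.3, -0.2, -1.7]
grip_width: 0.0601
grasp_force: 15.0
```

>>> drive_tool(
  angular=[
    [0,0,0],
    [0,0,0],
    [0,0,0],
    [0,0,0],
  ],
  delta_pos=[
    [0,0,0.2],
    [0,0,0.2],
    [0,0,0],
    [0,0,0],
  ],
  gripper=[5.5,5.5,5.5,5.5],
)

```text
time_s: 11.75
tool_pos: [0.5142, 0.1442, 0.0745]
tool_rot: [-180.0, -0.0, 178.7]
force: [0.0, 0.7, -1.8]
grip_width: 0.06
grasp_force: 15.0
```

>>> drive_tool(
  angular=[
    [0,0,0],
    [0,0,0],
    [0,0,0],
    [0,0,0],
  ],
  delta_pos=[
    [0,0,0.2],
    [0,0,0.2],
    [0,0,0],
    [0,0,0],
  ],
  gripper=[5.5,5.5,5.5,5.5],
)

```text
time_s: 12.15
tool_pos: [0.5141, 0.1441, 0.0705]
tool_rot: [-180.0, -0.0, 178.7]
force: [1.2, -0.7, -0.8]
grip_width: 0.0595
grasp_force: 15.0
```

>>> drive_tool(
  angular=[
    [0,0,0],
    [0,0,0],
    [0,0,0],
    [0,0,0],
  ],
  delta_pos=[
    [0,0,0.2],
    [0,0,0.1],
    [0,0,0],
    [0,0,0],
  ],
  gripper=[5.5,5.5,5.5,5.5],
)

```text
time_s: 12.55
tool_pos: [0.5142, 0.1442, 0.0675]
tool_rot: [-180.0, -0.0, 178.7]
force: [-0.4, 0.0, -1.2]
grip_width: 0.0596
grasp_force: 15.0
```

>>> drive_tool(
  angular=[
    [0,0,0],
    [0,0,0],
    [0,0,0],
    [0,0,0],
  ],
  delta_pos=[
    [0,0,0.1],
    [0,0,0.1],
    [0,0,0],
    [0,0,0],
  ],
  gripper=[5.5,5.5,5.5,5.5],
)

```text
time_s: 12.95
tool_pos: [0.5142, 0.1442, 0.0656]
tool_rot: [180.0, 0.0, 178.7]
force: [-0.2, 0.3, -0.7]
grip_width: 0.0597
grasp_force: 15.0
```

>>> drive_tool(
  angular=[
    [0,0,0],
    [0,0,0],
    [0,0,0],
    [0,0,0],
  ],
  delta_pos=[
    [0,0,0.1],
    [0,0,0.1],
    [0,0,0],
    [0,0,0],
  ],
  gripper=[5.5,5.5,5.5,5.5],
)

```text
time_s: 13.35
tool_pos: [0.5142, 0.1442, 0.0635]
tool_rot: [180.0, -0.0, 178.7]
force: [-0.2, 0.2, -1.0]
grip_width: 0.0599
grasp_force: 15.0
```

>>> drive_tool(
  angular=[
    [0,0,0],
    [0,0,0],
    [0,0,0],
    [0,0,0],
  ],
  delta_pos=[
    [0,0,0.1],
    [0,0,0.1],
    [0,0,0],
    [0,0,0],
  ],
  gripper=[5.5,5.5,5.5,5.5],
)

```text
time_s: 13.75
tool_pos: [0.5144, 0.1442, 0.0617]
tool_rot: [180.0, 0.0, 178.7]
force: [-0.6, -0.0, -0.9]
grip_width: 0.0598
grasp_force: 15.0
```

>>> drive_tool(
  angular=[
    [0,0,0],
    [0,0,0],
    [0,0,0],
    [0,0,0],
  ],
  delta_pos=[
    [0,0,0.1],
    [0,0,0.1],
    [0,0,0],
    [0,0,0],
  ],
  gripper=[5.5,5.5,5.5,5.5],
)

```text
time_s: 14.15
tool_pos: [0.5144, 0.1442, 0.0598]
tool_rot: [180.0, 0.0, 178.7]
force: [-0.6, -0.6, 3.7]
grip_width: 0.0597
grasp_force: 15.0
```

Run:
```python
from h import *
F=[]
for i in range(6): F.append(telemetry.get_obs()['force'][2]); eyes.read_camera('top')
print(np.round(F,2)); plan([.5145,.1447,.06],178.7)
```

```text
[3.67 2.06 2.62 3.78 3.44 2.46]
t 14.45 at [0.5144 0.1442 0.0597] [1.7999e+02 2.0000e-02 1.7869e+02] F [-0.51 -0.37  3.33] w 0.0598 g 15.0
shift cm [-0.01  0.05 -0.03] turn [ 0.  0. -0.]
```

Contact: the force rose from about -1 to about +3 N, so the pile is pressed in about 2.5 mm. I'll ease off and release.

>>> drive_tool(
  angular=[
    [0,0,0],
    [0,0,0],
    [0,0,0],
    [0,0,0],
    [0,0,0],
    [0,0,0],
    [0,0,0],
    [0,0,0],
    [0,0,0],
  ],
  delta_pos=[
    [0,0,-0.1],
    [0,0,-0.05],
    [0,0,0],
    [0,0,0],
    [0,0,0],
    [0,0,0],
    [0,0,0],
    [0,0,0],
    [0,0,0],
  ],
  gripper=[5.5,5.5,5.5,6.1,6.4,6.8,7.4,8.2,8.4],
)

```text
time_s: 15.35
tool_pos: [0.5142, 0.1441, 0.061]
tool_rot: [180.0, -0.0, 178.7]
force: [0.1, 0.4, 0.8]
grip_width: 0.0805
grasp_force: 0.0
```

>>> drive_tool(
  angular=[
    [0,0,0],
    [0,0,0],
    [0,0,0],
    [0,0,0],
    [0,0,0],
    [0,0,0],
    [0,0,0],
    [0,0,0],
    [0,0,0],
    [0,0,0],
    [0,0,0],
    [0,0,0],
  ],
  delta_pos=[
    [0,0,-0.3],
    [0,0,-0.8],
    [0,0,-1.5],
    [0,0,-2.5],
    [0,0,-3],
    [0,0,-3],
    [0,0,-3],
    [0,0,-3],
    [0,0,-2.5],
    [0,0,-1.5],
    [0,0,0],
    [0,0,0],
  ],
  gripper=[8.4,8.4,8.4,8.4,8.4,8.4,8.4,8.7,8.7,8.7,8.7,8.7],
)

```text
time_s: 16.55
tool_pos: [0.5139, 0.144, 0.2713]
tool_rot: [-180.0, -0.0, 178.7]
force: [-0.4, 0.5, -0.7]
grip_width: 0.0868
grasp_force: 0.0
```

Run:
```python
from h import *
c=eyes.read_camera('wrist'); np.save('c.npy',c,allow_pickle=True); save(c,'w5')
d=eyes.read_camera('side'); im=d['pixels'][190:310,200:350]
a=cv2.resize(c['pixels'],(480,360)); b=cv2.resize(im,(320,256)); b=np.vstack([b,np.zeros((104,320,3),np.uint8)])
cv2.imwrite('pics/p5.png',np.hstack([a,b])[:,:,::-1])
plan([.532,-.339,.22],152.3)
```

```text
t 16.65 at [0.5134 0.1439 0.2704] [-1.7994e+02 -1.5000e-01  1.7869e+02] F [0.1  0.85 0.27] w 0.0868 g 0.0
shift cm [ -2.97 -48.23   5.08] turn [-0.002 -0.002  0.461]
```

View pics/p5.png

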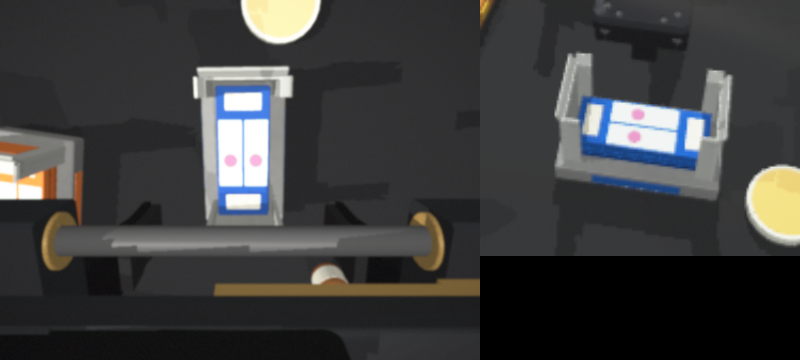

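Blue cassette is seated level in the magazine, at about (242,150) in the left panel, with clear gaps at each end. Next the orange magazine, with empty fingers.

>>> drive_tool(
  angular=[
    [0,0,0],
    [0,0,0],
    [0,0,0],
    [0,0,0],
    [0,0,0],
    [0,0,0],
    [0,0,0],
    [0,0,0],
    [0,0,0],
    [0,0,0.08],
    [0,0,0.08],
    [0,0,0],
    [0,0,0],
  ],
  delta_pos=[
    [-0.7,-1.7,0],
    [-1.3,-3,0],
    [-1.5,-3.5,0],
    [-1.5,-3.5,0],
    [-1.5,-3.5,0],
    [-1.5,-3.5,0],
    [-1.5,-3.5,0],
    [-1.2,-3,0],
    [-0.6,-1.7,0],
    [0,0,0],
    [0,0,0],
    [0,0,0],
    [0,0,0],
  ],
  gripper=[8.7,8.7,8.7,8.7,8.7,8.7,8.7,8.7,8.7,8.7,8.7,8.7,8.7],
)

```text
time_s: 17.95
tool_pos: [0.6207, -0.1271, 0.2709]
tool_rot: [-180.0, -0.1, 169.6]
force: [0.7, 0.2, 0.1]
grip_width: 0.087
grasp_force: 0.0
```

Run:
```python
from h import *
c=eyes.read_camera('wrist'); np.save('c.npy',c,allow_pickle=True)
cv2.imwrite('pics/w6.png',cv2.resize(c['pixels'][0:240,100:420],(800,600),interpolation=cv2.INTER_CUBIC)[:,:,::-1])
plan([.532,-.339,.22],152.3)
```

```text
t 18.0 at [ 0.6207 -0.1271  0.2712] [-1.7999e+02 -8.0000e-02  1.6964e+02] F [0.68 0.69 0.05] w 0.0867 g 0.0
shift cm [  4.91 -22.44   5.13] turn [-0.    -0.001  0.303]
```

View pics/w6.png

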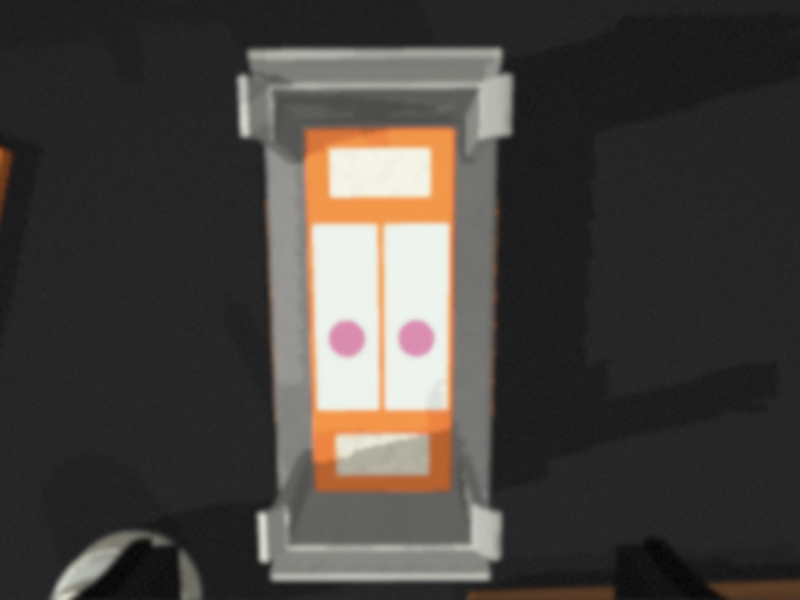

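The orange magazine shows whole: pile corners near (305,127), (455,127), (313,491), (450,491), and base edges at about x 268–277 on the left and 490–497 on the right.

Run:
```python
from fit import *
c=np.load('c.npy',allow_pickle=True).item(); s=2.5
def o(L): return [((u+250,v),a,b,z) for (u,v),a,b,z in L]
pile=o([((305,127),'y',-.03,None),((313,491),'y',-.03,None),((455,127),'y',.03,None),((450,491),'y',.03,None),((380,224),'y',0,None),((381,410),'y',0,None),((380,127),'x',-.075,None),((381,491),'x',.075,None)])
base=o([((268,230),'y',-.05,.028),((276,440),'y',-.05,.028),((497,230),'y',.05,.028),((490,440),'y',.05,.028)])
# guide tops: symmetric rims, end-to-end
x0=[.578,-.12,np.radians(-10.4),.06]
q=fit(c,s,x0,pile); fit(c,s,x0,pile+base)
plan([.532,-.339,.22],152.3)
```

```text
x y yaw h [ 0.582  -0.1265] -10.42 0.0546
res mm [ 0.3 -0.1 -0.2  0.1 -0.1 -0.  -0.   0. ]
x y yaw h [ 0.582  -0.1264] -10.43 0.0548
res mm [ 0.1 -0.2 -0.4 -0.  -0.3 -0.2 -0.   0.   0.2  0.5  0.4 -0.1]
t 18.0 at [ 0.6207 -0.1271  0.2712] [-1.7999e+02 -8.0000e-02  1.6964e+02] F [0.68 0.69 0.05] w 0.0867 g 0.0
shift cm [  4.91 -22.44   5.13] turn [-0.    -0.001  0.303]
```

>>> drive_tool(
  angular=[
    [0,0,0],
    [0,0,0],
    [0,0,0],
    [0,0,0],
    [0,0,0],
    [0,0,0],
    [0,0,0],
    [0,0,0],
    [0,0,0.1],
    [0,0,0.1],
    [0,0,0.1],
    [0,0,0],
    [0,0,0],
  ],
  delta_pos=[
    [0.3,-1.5,0],
    [0.6,-3,0],
    [0.8,-3.5,0.7],
    [0.8,-3.5,1],
    [0.8,-3.5,1],
    [0.8,-3.5,1],
    [0.5,-2.5,1],
    [0.3,-1.4,0.4],
    [0,0,0],
    [0,0,0],
    [0,0,0],
    [0,0,0],
    [0,0,0],
  ],
  gripper=[8.7,8.7,8.7,8.7,8.7,8.7,8.7,8.7,8.7,8.7,8.7,8.7,8.7],
)

```text
time_s: 19.3
tool_pos: [0.5324, -0.3384, 0.2212]
tool_rot: [180.0, 0.0, 152.5]
force: [-0.4, 0.2, -0.7]
grip_width: 0.0871
grasp_force: 0.0
```

Run:
```python
from h import *
c=eyes.read_camera('wrist')
for m in models.cut_out(c,'orange_cassette')[:2]:
    ys,xs=np.nonzero(m['pixels']); r=cv2.minAreaRect(toplane(c,np.c_[xs,ys],.012)[:,:2].astype(np.float32)); print(m['p'],np.round(m['centre']),r)
    a=r[2]+90 if r[1][0]<r[1][1] else r[2]
    plan([*r[0],.018],a%180)
```

```text
0.69 [254. 163.] ((0.5328609943389893, -0.34289270639419556), (0.059761688113212585, 0.14806221425533295), 61.91398239135742)
t 19.4 at [ 0.5323 -0.3385  0.2212] [1.7999e+02 1.0000e-02 1.5247e+02] F [-0.22 -0.01 -0.46] w 0.0868 g 0.0
shift cm [-0.25 -0.36 20.32] turn [0.   0.   0.01]
```

>>> drive_tool(
  angular=[
    [0,0,0.01],
    [0,0,0],
    [0,0,0],
    [0,0,0],
    [0,0,0],
    [0,0,0],
    [0,0,0],
    [0,0,0],
    [0,0,0],
    [0,0,0],
    [0,0,0],
    [0,0,0],
    [0,0,0],
    [0,0,0],
    [0,0,0],
    [0,0,0],
    [0,0,0],
  ],
  delta_pos=[
    [-0.25,-0.36,1.6],
    [0,0,3],
    [0,0,3],
    [0,0,3],
    [0,0,3],
    [0,0,2.5],
    [0,0,2],
    [0,0,1.3],
    [0,0,0.6],
    [0,0,0.3],
    [0,0,0],
    [0,0,0],
    [0,0,0],
    [0,0,0],
    [0,0,0],
    [0,0,0],
    [0,0,0],
  ],
  gripper=[8.7,8.7,8.7,8.7,8.7,8.7,8.7,8.7,8.7,8.7,8.7,8,7,6,5.5,5.5,5.5],
  squeeze=15,
)

```text
time_s: 21.1
tool_pos: [0.5329, -0.343, 0.0183]
tool_rot: [180.0, 0.0, 151.8]
force: [0.6, -0.5, 1.3]
grip_width: 0.0598
grasp_force: 15.0
```

>>> drive_tool(
  angular=[
    [0,0,0],
    [0,0,0],
    [0,0,0],
    [0,0,0],
    [0,0,0],
    [0,0,0],
    [0,0,0],
    [0,0,0],
    [0,0,0],
    [0,0,0],
    [0,0,0],
    [0,0,0],
    [0,0,0],
    [0,0,-0.08],
    [0,0,-0.08],
    [0,0,-0.08],
    [0,0,-0.07],
    [0,0,0],
    [0,0,0],
  ],
  delta_pos=[
    [0,0,-0.6],
    [0,0,-2],
    [0,0,-3],
    [0,0,-3.2],
    [0,0,-3.2],
    [0,0,-3],
    [0.4,1.5,-2.5],
    [0.8,2.9,-1.8],
    [0.9,3.4,-0.7],
    [1,3.6,0],
    [1,3.6,0],
    [1,3.6,0],
    [0.8,2.8,0],
    [0,0,0],
    [0,0,0],
    [0,0,0],
    [0,0,0],
    [0,0,0],
    [0,0,0],
  ],
  gripper=[5.5,5.5,5.5,5.5,5.5,5.5,5.5,5.5,5.5,5.5,5.5,5.5,5.5,5.5,5.5,5.5,5.5,5.5,5.5],
)

```text
time_s: 23.0
tool_pos: [0.5818, -0.1268, 0.2182]
tool_rot: [180.0, 0.0, 169.4]
force: [-1.2, -0.2, -1.7]
grip_width: 0.0599
grasp_force: 15.0
```

Run:
```python
from h import *
c=eyes.read_camera('wrist'); t=telemetry.get_obs(); z=t['tool_pos'][2]-.0063
hsv=cv2.cvtColor(c['pixels'],cv2.COLOR_RGB2HSV); 
plan([.582,-.1264,.22],169.6)
# far end of the held cassette (top edge) in tool axes
Rt=rot(t['tool_rot'])
col=cv2.inRange(hsv,(5,120,120),(25,255,255))
for u in (215,235,257,280,300):
    v=np.nonzero(col[:,u])[0]
    v=v[v>60]; print(u,v[:1],np.round(Rt.T@(toplane(c,[u,v[0]-.5],z)[0]-t['tool_pos'])*1000,1))
for v in (110,140):
    u=np.nonzero(col[v])[0]; print(v,u.min(),u.max(),[np.round(Rt.T@(toplane(c,[q,v],z)[0]-t['tool_pos'])*1000,1)[1] for q in (u.min(),u.max())])
save(c,'w7')
```

```text
t 23.05 at [ 0.5818 -0.1267  0.2181] [180.    -0.   169.43] F [0.12 0.36 0.22] w 0.0602 g 15.0
shift cm [-0.01  0.03 -0.19] turn [ 0.    -0.    -0.003]
215 [80] [ 74.7 -18.3   6.3]
235 [81] [74.3 -9.7  6.3]
257 [81] [74.3 -0.3  6.3]
280 [80] [74.7  9.6  6.3]
300 [80] [74.7 18.1  6.3]
110 190 326 [np.float64(-29.6), np.float64(29.9)]
140 191 325 [np.float64(-29.9), np.float64(30.0)]
```

View pics/w7.png

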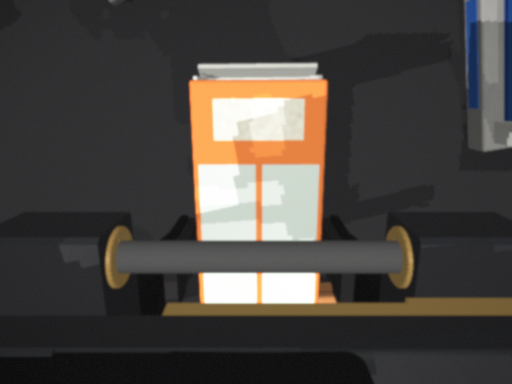

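The held orange cassette spans (190–326, top edge row 80). It is centred in the grip within 0.5 mm and aligned with the guide rim behind it. Descending.

>>> drive_tool(
  angular=[
    [0,0,-0.003],
    [0,0,0],
    [0,0,0],
    [0,0,0],
    [0,0,0],
    [0,0,0],
    [0,0,0],
    [0,0,0],
    [0,0,0],
    [0,0,0],
    [0,0,0],
  ],
  delta_pos=[
    [0,0.03,0.8],
    [0,0,1.5],
    [0,0,1.5],
    [0,0,1.5],
    [0,0,1.0],
    [0,0,1],
    [0,0,1],
    [0,0,0.9],
    [0,0,0.6],
    [0,0,0],
    [0,0,0],
  ],
  gripper=[5.5,5.5,5.5,5.5,5.5,5.5,5.5,5.5,5.5,5.5,5.5],
)

```text
time_s: 24.15
tool_pos: [0.5822, -0.1264, 0.1203]
tool_rot: [180.0, 0.0, 169.7]
force: [0.1, -0.3, -0.3]
grip_width: 0.06
grasp_force: 15.0
```

>>> drive_tool(
  angular=[
    [0,0,0],
    [0,0,0],
    [0,0,0],
    [0,0,0],
    [0,0,0],
    [0,0,0],
  ],
  delta_pos=[
    [0,0,0.4],
    [0,0,0.4],
    [0,0,0.4],
    [0,0,0.3],
    [0,0,0],
    [0,0,0],
  ],
  gripper=[5.5,5.5,5.5,5.5,5.5,5.5],
)

```text
time_s: 24.75
tool_pos: [0.582, -0.1263, 0.105]
tool_rot: [-180.0, -0.0, 169.7]
force: [0.4, -0.3, -0.2]
grip_width: 0.0595
grasp_force: 15.0
```

>>> drive_tool(
  angular=[
    [0,0,0],
    [0,0,0],
    [0,0,0],
    [0,0,0],
    [0,0,0],
  ],
  delta_pos=[
    [0,0,0.3],
    [0,0,0.3],
    [0,0,0.2],
    [0,0,0],
    [0,0,0],
  ],
  gripper=[5.5,5.5,5.5,5.5,5.5],
)

```text
time_s: 25.25
tool_pos: [0.582, -0.1263, 0.097]
tool_rot: [180.0, -0.0, 169.7]
force: [-0.0, -0.3, -1.4]
grip_width: 0.0597
grasp_force: 15.0
```

>>> drive_tool(
  angular=[
    [0,0,0],
    [0,0,0],
    [0,0,0],
    [0,0,0],
  ],
  delta_pos=[
    [0,0,0.3],
    [0,0,0.2],
    [0,0,0],
    [0,0,0],
  ],
  gripper=[5.5,5.5,5.5,5.5],
)

```text
time_s: 25.65
tool_pos: [0.5819, -0.1263, 0.0919]
tool_rot: [180.0, -0.0, 169.7]
force: [0.1, -1.2, 0.0]
grip_width: 0.0595
grasp_force: 15.0
```

Underside is at about 74 mm.

>>> drive_tool(
  angular=[
    [0,0,0],
    [0,0,0],
    [0,0,0],
    [0,0,0],
  ],
  delta_pos=[
    [0,0,0.2],
    [0,0,0.2],
    [0,0,0],
    [0,0,0],
  ],
  gripper=[5.5,5.5,5.5,5.5],
)

```text
time_s: 26.05
tool_pos: [0.582, -0.1263, 0.088]
tool_rot: [180.0, -0.0, 169.7]
force: [-0.0, 0.1, -1.5]
grip_width: 0.0599
grasp_force: 15.0
```

>>> drive_tool(
  angular=[
    [0,0,0],
    [0,0,0],
    [0,0,0],
    [0,0,0],
  ],
  delta_pos=[
    [0,0,0.2],
    [0,0,0.2],
    [0,0,0],
    [0,0,0],
  ],
  gripper=[5.5,5.5,5.5,5.5],
)

```text
time_s: 26.45
tool_pos: [0.582, -0.1263, 0.0839]
tool_rot: [180.0, -0.0, 169.7]
force: [0.8, 0.5, -0.1]
grip_width: 0.0599
grasp_force: 15.0
```

>>> drive_tool(
  angular=[
    [0,0,0],
    [0,0,0],
    [0,0,0],
    [0,0,0],
  ],
  delta_pos=[
    [0,0,0.1],
    [0,0,0.1],
    [0,0,0],
    [0,0,0],
  ],
  gripper=[5.5,5.5,5.5,5.5],
)

```text
time_s: 26.85
tool_pos: [0.582, -0.1263, 0.0821]
tool_rot: [180.0, -0.0, 169.7]
force: [-0.1, 0.4, -1.0]
grip_width: 0.0597
grasp_force: 15.0
```

>>> drive_tool(
  angular=[
    [0,0,0],
    [0,0,0],
    [0,0,0],
    [0,0,0],
  ],
  delta_pos=[
    [0,0,0.1],
    [0,0,0.1],
    [0,0,0],
    [0,0,0],
  ],
  gripper=[5.5,5.5,5.5,5.5],
)

```text
time_s: 27.25
tool_pos: [0.582, -0.1263, 0.08]
tool_rot: [180.0, -0.0, 169.7]
force: [0.8, -0.1, -0.4]
grip_width: 0.0598
grasp_force: 15.0
```

>>> drive_tool(
  angular=[
    [0,0,0],
    [0,0,0],
    [0,0,0],
    [0,0,0],
  ],
  delta_pos=[
    [0,0,0.1],
    [0,0,0.1],
    [0,0,0],
    [0,0,0],
  ],
  gripper=[5.5,5.5,5.5,5.5],
)

```text
time_s: 27.65
tool_pos: [0.582, -0.1263, 0.078]
tool_rot: [180.0, -0.0, 169.7]
force: [-0.2, 0.6, -0.7]
grip_width: 0.06
grasp_force: 15.0
```

>>> drive_tool(
  angular=[
    [0,0,0],
    [0,0,0],
    [0,0,0],
    [0,0,0],
  ],
  delta_pos=[
    [0,0,0.1],
    [0,0,0.1],
    [0,0,0],
    [0,0,0],
  ],
  gripper=[5.5,5.5,5.5,5.5],
)

```text
time_s: 28.05
tool_pos: [0.582, -0.1263, 0.076]
tool_rot: [180.0, -0.0, 169.7]
force: [-0.5, 0.5, -0.0]
grip_width: 0.06
grasp_force: 15.0
```

>>> drive_tool(
  angular=[
    [0,0,0],
    [0,0,0],
    [0,0,0],
  ],
  delta_pos=[
    [0,0,0.1],
    [0,0,0],
    [0,0,0],
  ],
  gripper=[5.5,5.5,5.5],
)

```text
time_s: 28.35
tool_pos: [0.582, -0.1263, 0.075]
tool_rot: [180.0, 0.0, 169.7]
force: [1.1, -0.9, -1.0]
grip_width: 0.0601
grasp_force: 15.0
```

>>> drive_tool(
  angular=[
    [0,0,0],
    [0,0,0],
    [0,0,0],
    [0,0,0],
  ],
  delta_pos=[
    [0,0,0.1],
    [0,0,0.1],
    [0,0,0],
    [0,0,0],
  ],
  gripper=[5.5,5.5,5.5,5.5],
)

```text
time_s: 28.75
tool_pos: [0.5822, -0.1264, 0.0733]
tool_rot: [180.0, 0.0, 169.7]
force: [-0.1, -0.6, 0.8]
grip_width: 0.0597
grasp_force: 15.0
```

>>> drive_tool(
  angular=[
    [0,0,0],
    [0,0,0],
    [0,0,0],
  ],
  delta_pos=[
    [0,0,0.1],
    [0,0,0],
    [0,0,0],
  ],
  gripper=[5.5,5.5,5.5],
)

```text
time_s: 29.05
tool_pos: [0.5822, -0.1263, 0.0723]
tool_rot: [180.0, 0.0, 169.7]
force: [-0.5, -0.3, 1.9]
grip_width: 0.0598
grasp_force: 15.0
```

Run:
```python
from h import *
F=[]
for i in range(6): F.append(telemetry.get_obs()['force'][2]); eyes.read_camera('top')
print(np.round(F,2)); plan([.582,-.1264,.0723],169.6)
```

```text
[1.85 2.25 3.18 2.89 2.33 2.17]
t 29.35 at [ 0.5822 -0.1263  0.0722] [1.800e+02 2.000e-02 1.697e+02] F [-0.15 -0.84  2.99] w 0.0599 g 15.0
shift cm [ 0.02 -0.01 -0.01] turn [0.    0.    0.002]
```

Contact at about 3.5 N over baseline. Easing off 1.2 mm and releasing.

>>> drive_tool(
  angular=[
    [0,0,0],
    [0,0,0],
    [0,0,0],
    [0,0,0],
    [0,0,0],
    [0,0,0],
    [0,0,0],
    [0,0,0],
    [0,0,0],
  ],
  delta_pos=[
    [0,0,-0.07],
    [0,0,-0.05],
    [0,0,0],
    [0,0,0],
    [0,0,0],
    [0,0,0],
    [0,0,0],
    [0,0,0],
    [0,0,0],
  ],
  gripper=[5.5,5.5,5.5,6.1,6.4,6.8,7.4,8.2,8.4],
)

```text
time_s: 30.25
tool_pos: [0.582, -0.1263, 0.0732]
tool_rot: [180.0, -0.0, 169.7]
force: [-0.4, -0.2, 0.2]
grip_width: 0.0805
grasp_force: 0.0
```

>>> drive_tool(
  angular=[
    [0,0,0],
    [0,0,0],
    [0,0,0],
    [0,0,0],
    [0,0,0],
    [0,0,0],
    [0,0,0],
    [0,0,0],
    [0,0,0],
    [0,0,0],
    [0,0,0],
    [0,0,0],
    [0,0,0],
    [0,0,0],
  ],
  delta_pos=[
    [0,0,-0.3],
    [0,0,-0.8],
    [0,0,-1.5],
    [0,0,-2.5],
    [0,0,-3],
    [0,0,-3],
    [0,0,-3],
    [0,0,-3],
    [-1,0,-2],
    [-2,0,-0.9],
    [-1,0,0],
    [0,0,0],
    [0,0,0],
    [0,0,0],
  ],
  gripper=[8.4,8.4,8.4,8.4,8.4,8.4,8.4,8.7,8.7,8.7,8.7,8.7,8.7,8.7],
)

```text
time_s: 31.65
tool_pos: [0.6203, -0.1334, 0.2725]
tool_rot: [180.0, -0.1, 169.7]
force: [-1.6, -0.7, 0.5]
grip_width: 0.087
grasp_force: 0.0
```

Run:
```python
from h import *
c=eyes.read_camera('wrist')
d=eyes.read_camera('side'); im=d['pixels'][115:310,200:350]
a=cv2.resize(c['pixels'][:256,60:460],(470,300)); b=cv2.resize(im,(330,429)); a=np.vstack([a,np.zeros((129,470,3),np.uint8)])
cv2.imwrite('pics/p8.png',np.hstack([a,b])[:,:,::-1])
plan([.582,-.1264,.0723],169.6)
```

```text
t 31.75 at [ 0.6206 -0.1334  0.2728] [ 1.7999e+02 -6.0000e-02  1.6969e+02] F [-0.52  0.15 -0.05] w 0.0872 g 0.0
shift cm [ 3.900e+00 -1.000e-02  2.006e+01] turn [ 0.    -0.001  0.002]
```

View pics/p8.png

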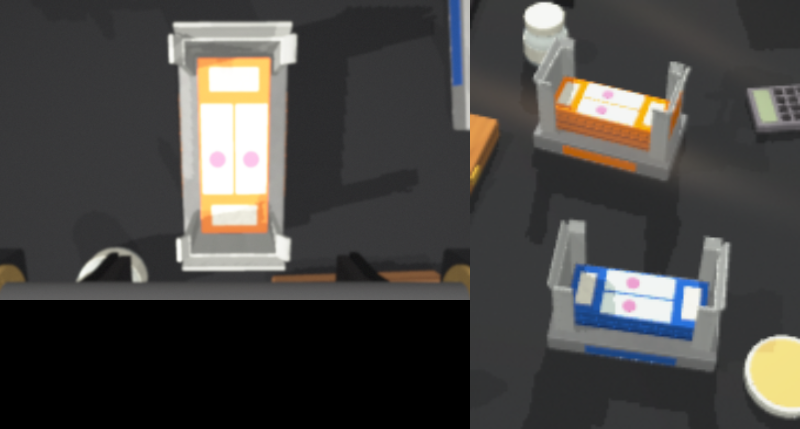

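Both cassettes lie level and centred between their guides: orange at (233,145), blue at (640,300). The bystanders in view, the jar, calculator and dish, look undisturbed.

```bash
python3 -c "
from cell import env
print(env.sign_off())"
```

```text
the job is handed in; nothing more can be done
None
```

Both cassettes are on the piles of their own colour, slides up and released, and the job was handed in at about 32 s; the sign-off returned no verdict, but the last pictures showed both level and centred between the guides.

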